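Hold an end block against two spacers in a sprung fixture

TASK

Lay the long steel spacer in the deep row and the short one in the shallow row of the fixture, so that their near ends line up. Then stand the steel block upright on the plate, square and centred across both ends, and press it forward until the spacers are tight on the sprung fence and its pointer stands between the two scale lines, never running the fence to the end of its travel. Finish while holding it pressed like that, touching only the block, and leave the micrometer, collet and bolt alone.

Things in the scene. Friction and masses are not known exactly. Their poses are not given: they have to be found in the camera images.
- fixture: Fixed fixture on a 210 x 136 x 12 mm grey painted plate. Origin: centre of the underside; x along the rows towards the fence (pressing direction, roughly away from the robot), y left, z up; plate top at z = 12 mm. The plate is bare from x = -105 to 4 mm; beyond lie two guided rows, the fence (28 mm high, y -50 to 50 mm) and a spring housing 30 mm high at x = 89 to 103 mm.
- fence (a joint): How far the stepped fence is pushed back along the fixture's +x, in m: 0 at rest, end of travel 0.020. Spring: 1 N per mm, so 0.010 means 10 N. The pointer (thin bar on the fence's top left, reaching over the scale bar) is at the first line at 0.006, at the second at 0.014.
- long_stop (a point): Fence face at the end of the deep row (for the long spacer), mid-row, at plate-top height; moves with the fence; at rest at x = 45, y = -25, z = 12 mm in the fixture's frame, same axes. The row runs along x between two ribs 5 mm high, 3 mm thick, 25 mm apart inside, from fixture x = 4 to 42 mm.
- short_stop (a point): Same for the shallow row (for the short spacer): at rest at x = 25, y = 25, z = 12 mm in the fixture's frame. Ribs from fixture x = 4 to 22 mm. The fence's step here is 24 mm wide.
- spacer_long: Loose plain steel spacer bar, 65 mm long (x), 20 x 20 mm section, 0.2 kg; origin at the centre of its underside; x along its length. Either end may lead.
- spacer_short: Loose plain steel spacer bar, the same but 45 mm long (x), 0.14 kg; origin at the centre of its underside; x along its length. Either end may lead.
- end_block: Loose ground steel block with holes, 25 mm thick (x), 75 mm wide (y), 50 mm high (z), about 0.7 kg, standing on its 25 x 75 mm side; origin at the centre of its underside. Either 25-mm-apart face may lead. The spacers are lower than it, so it can be gripped across its thickness above them, or pushed.
- loose_micrometer: Micrometer lying on the bench, 38 x 106 x 14 mm, not part of the job; origin at the centre of its underside.
- loose_collet: Steel collet standing on the bench, 29 mm across, 34 mm high, not part of the job; origin at the centre of its underside.
- loose_bolt: Hex bolt standing on its head on the bench, 19 mm across, 44 mm high, not part of the job; origin at the centre of its underside.
- scale_mid (a point): Middle of the scale, on top of the fixed scale bar (40 x 11 mm, 24 mm above the plate) left of the fence: two dark cross lines 4 mm before and 4 mm behind this point along the fixture's x.
There are look-alikes about, which are no part of the job. Leave any pink look-alike of the spacer_short alone.

How it is judged:
By the outcome, as a careful person would: the job done as asked, in the order asked, and still so for the second after the job is handed in, while the arm keeps its last pose, push and grip.
It also fails if it takes over 72 s, if anything falls off the work surface, if the arm or the gripper's body presses on something with over 40 N, if the wrist force passes 120 N, or if a joint passes its speed limit or range.

ROBOT

A 7-joint arm with a two-finger parallel gripper is mounted at the origin on a cart in front of the work surface, level with it; the furniture and walls round the work are solid. World frame = base frame: x ahead of the robot, y to its left, z up, the work surface at z = 0. Lengths are in m, angles in degrees, forces in N, time in s.
With the tool pointing down it reaches from about 0.425 to 1.025 m from the base axis. Payload 9.4 kg.
Tool frame: the origin (TCP) lies between the finger pads; the fingertips stand 8 mm ahead of it and the grasp point (between the pads) lies 11 mm behind it; z points along the fingers, y is the direction in which the jaws open and shut (so a half turn about z gives the same grasp; the last joint's range is limited). The gripper opens to 93 mm and grips with 3 to 60 N. Pads are 15 mm wide; open, the fingers measure 128 mm over their backs; the gripper's body (75 mm by 188 mm) begins 65 mm behind the grasp point.
Start: joints at [71.522, 34.337, -0.143, 91.639, 0.103, 54.024, -4.572], TCP at [0.176, -0.703, 0.205] pointing down, gripper open.
Joint ranges: [-147.43, 147.43], [-19.82, 112.94], [-74.19, 73.91], [6.32, 146.72], [-59.91, 239.91], [6.04, 106.73], [-150.56, 150.56]. Speed limits (degrees/s): [127.2, 127.2, 172.46, 172.46, 180, 180, 180].

INTERFACE

Orientations are given as a 3x3 rotation matrix whose columns are the frame's x, y, z axes.
In Python, from rig import bot gives the robot as it stands.
- The arm moves only by the tool move_arm, never from a script. Its argument "motion" is one flat list of numbers, 6 for each row, row after row: the shift along the tool's x, y, z in mm, then the turn, a rotation vector about the tool's x, y, z in degrees. A call has 1 to 20 rows; each row shifts and turns the commanded pose from where the row before left it, along the tool's axes as they then stand; what a row does not reach is not made up. A row lasts 1/12 s, in which the tool goes at most 41.7 mm and 7.16 degrees, less where a joint would pass 70% of its speed; a pose out of reach is approached as far as the arm can. A call with a gripper value outside its range is refused whole. "gripper" is the closure, from 0 (fully open) to 1 (shut), set as the call begins (left out, the last holds). The fingers move at their own pace and stop on an object; "grip_force" is the grip in N (left out, the last holds). Time passes only in rows, so rows that do not move let the fingers close. It gives the time, the measured TCP pose, the force and the opening at its end, in the units of the state.
- bot.state(): the state, without advancing time (a new reading comes with each control period).
- bot.snapshot(name): name is "side" or "top" or "wrist"; returns a dict with "frame" (384x512x3 uint8, red, green, blue), "depth" (384x512 float32, m along the optical axis (not along the pixel's ray), 0 where there is no reading), "intrinsics" (3x3 intrinsics, pixels), "extrinsics" (4x4, takes a point from world to camera coordinates). Camera axes: x right, y down, z forward; pixel columns grow to the right and rows downward; lengths in m; the calibration is good to about 2 mm. A picture is of the moment at which its call begins.
- bot.job_done(): hands the job in, once; it reports no verdict.
The state is a dict: "t": time; "joint_pos": joint angles; "joint_vel": joint speeds; "tau": joint torques, N m; "eef_pos": TCP position; "tool_rot": TCP orientation; "force": force on the tool from outside, world axes, zero at the start; "wrist_torque": the same for the moment, N m; "grip_width": finger opening in m.
Only numpy, scipy, OpenCV 4.12 (cv2) and the standard library are available. Lean on these libraries where they do the work, as an engineer would, in place of code of your own. Each camera call takes 0.05 s, during which the arm holds its last target. There are 200 camera calls.

## Working session

There is one attempt and no reset: what is moved stays moved. The work goes in short steps, Python scripts to look and compute and a tool call to move; the robot and the scene stay as the last step left them, time stands still between calls to the robot, and variables do not carry over. Pictures are saved under pics/ and viewed, about 8 in all and at most 12, crops included, and the job is handed in when it is done.

Besides the shell and the picture viewer there is one more tool, called after "Request:" as a command line: name --argument value ..., lists and objects as JSON in quotes. move_arm: Moves the arm, as the interface text tells. Its arguments: {"type":"object","properties":{"motion":{"type":"array"},"gripper":{"type":"number"},"grip_force":{"type":"number"}},"required":["motion"]}

```bash
ls; mkdir -p pics
cat > h.py <<'E'
import numpy as np, cv2
from rig import bot
def snap(n):
    s=bot.snapshot(n); np.savez(''+n+'.npz',**{k:s[k] for k in('frame','depth','intrinsics','extrinsics')}); return s
def load(n): return dict(np.load(''+n+'.npz'))
def pt(s,u,v,z=None):
    K=s['intrinsics'];T=np.linalg.inv(s['extrinsics']);r=T[:3,:3]@np.linalg.inv(K)@[u,v,1]
    o=T[:3,3]
    d=float(s['depth'][int(round(v)),int(round(u))]) if z is None else (z-o[2])/r[2]
    return o+d*r
def proj(s,p):
    q=s['extrinsics']@np.r_[p,1]; q=s['intrinsics']@q[:3]; return q[:2]/q[2]
def save(s,name,box=None,sc=1):
    f=s['frame'][:,:,::-1]
    if box: f=f[box[1]:box[3],box[0]:box[2]]
    cv2.imwrite('pics/'+name+'.png',cv2.resize(np.ascontiguousarray(f),None,fx=sc,fy=sc,interpolation=cv2.INTER_CUBIC))
E
python3 - <<'E'
from h import *
for n in('top','side'):
    s=snap(n); print(n,np.round(np.linalg.inv(s['extrinsics']),3).tolist(),s['intrinsics'][0,0])
    save(s,n+'0',None,1.5)
print(bot.state())
E
```

```text
pics
top [[0.021, -0.986, 0.164, 0.406], [-1.0, -0.021, -0.001, 0.009], [0.005, -0.164, -0.986, 1.016], [0.0, 0.0, 0.0, 1.0]] 354.1059757776541
side [[-0.853, -0.337, 0.399, 0.094], [-0.522, 0.529, -0.669, 0.788], [0.014, -0.779, -0.627, 0.803], [0.0, 0.0, 0.0, 1.0]] 463.687023528676
{'t': 0.1, 'joint_pos': array([71.52188949, 34.38237506, -0.14661243, 91.67587231,  0.10302155,
       54.02506973, -4.57318724]), 'joint_vel': array([ 0.06332756, -0.07000179,  0.08659666, -0.09125861, -0.08469792,
       -0.05129724,  0.15308874]), 'tau': array([ 5.39727116e-03, -7.66554523e+01,  1.50202285e+00, -2.52941322e+01,
       -5.23151457e-02,  1.35576035e-02,  6.62156435e-05]), 'eef_pos': array([ 0.1762999 , -0.70275941,  0.20441829]), 'tool_rot': array([[ 9.69929107e-01,  2.43387149e-01, -4.72638158e-04],
       [ 2.43387576e-01, -9.69928143e-01,  1.37281336e-03],
       [-1.24299920e-04, -1.44656590e-03, -9.99998946e-01]]), 'force': array([-0.21023686,  0.00910819,  0.41132568]), 'wrist_torque': array([ 0.01825355, -0.00904137,  0.00023343]), 'grip_width': 0.09309098326583241}
```

View pics/top0.png

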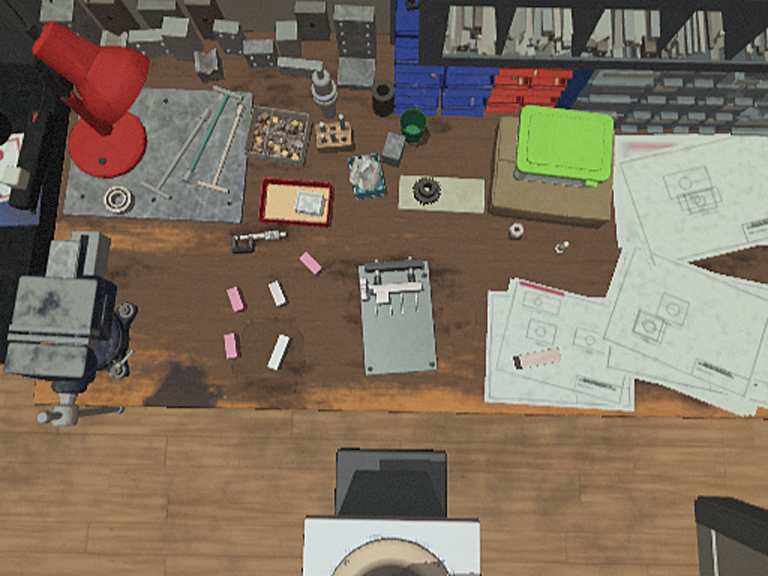

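View pics/side0.png

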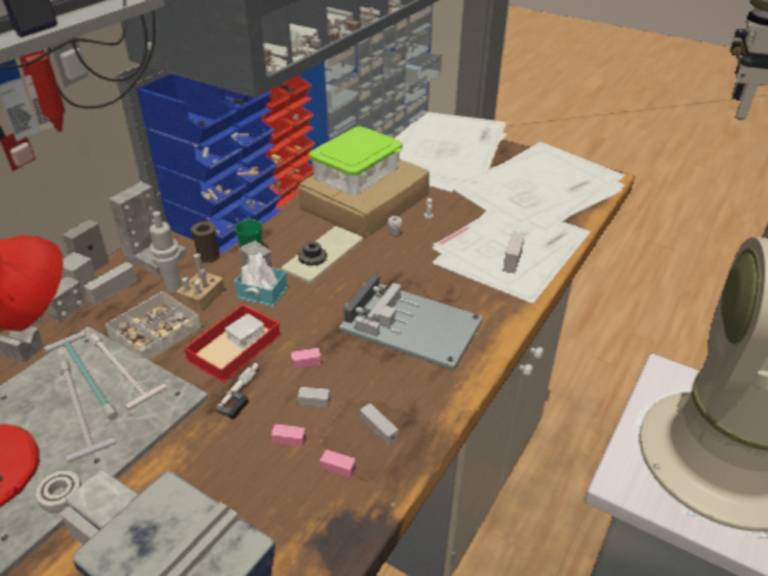

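Top picture (768-wide): grey spacers at (279,352), the longer one, and (277,293), the shorter one. Pink look-alikes are at (235,299), (232,346) and (310,263) and get left alone. The fixture is around (398,317) and the end block is at (537,358) on the papers. I'll confirm this in an enlarged crop and measure with height masks.

Run:
```python
from h import *
s=load('top'); save(s,'crop1',(145,165,300,260),5)
K=s['intrinsics'];T=np.linalg.inv(s['extrinsics'])
u,v=np.meshgrid(np.arange(512),np.arange(384))
r=np.stack([u,v,np.ones_like(u)],-1)@np.linalg.inv(K).T
P=(r*s['depth'][...,None])@T[:3,:3].T+T[:3,3]
def comp(c,r,zlo,zhi):
    m=((P[...,2]>zlo)&(P[...,2]<zhi)&(np.hypot(u-c[0],v-c[1])<r)).astype(np.uint8)
    n,l,st,_=cv2.connectedComponentsWithStats(m)
    for k in range(1,n):
        if st[k,4]<20: continue
        q=P[l==k]; b=cv2.minAreaRect((q[:,:2]*1000).astype(np.float32))
        print(c,st[k,4],'z',np.round(np.percentile(q[:,2],[10,50,95]),4),np.round(q.mean(0)[:2]*1000,1),np.round(b[0],1),np.round(b[1],1),round(b[2],1))
print('bench',np.median(P[200:230,170:175,2]))
for c in [(186,235),(185,195),(157,199),(154,231),(207,175)]: comp(c,18,.012,.03)
comp((358,238),30,.03,.06)
m=((P[...,2]>.008)&(P[...,2]<.016)&(np.abs(u-265)<40)&(np.abs(v-212)<50)).astype(np.uint8)
comp((265,212),60,.008,.016)
```

```text
bench -0.001090506210224551
(186, 235) 175 z [0.0161 0.0189 0.0214] [450.5 218.6] [450.7 219. ] [20.3 64.8] 71.3
(185, 195) 117 z [0.016  0.019  0.0222] [560.9 227.2] [561.7 227.5] [44.8 20.2] 24.4
(157, 199) 112 z [0.0162 0.0188 0.0216] [548.  305.7] [548.8 305.9] [46.  19.9] 23.6
(154, 231) 124 z [0.0165 0.0186 0.0212] [460.6 308.5] [460.8 309.1] [44.5 21.5] 11.9
(207, 175) 109 z [0.0164 0.0188 0.0219] [621.8 165.8] [621.9 165.8] [44.4 18.7] 46.1
(358, 238) 270 z [0.0463 0.0486 0.0514] [ 448.  -258.7] [ 448.4 -260.3] [24.7 74.4] 12.3
(265, 212) 2438 z [0.009 0.011 0.014] [496.7  -7.4] [521.1  -1.5] [207.5 135.6] 5.4
(265, 212) 88 z [0.0092 0.0112 0.0138] [599.3  58.9] [596.5  59. ] [44.2 29.1] 1.7
(265, 212) 150 z [0.0091 0.0112 0.0144] [599.9   6. ] [598.9   5.1] [25.3 55.3] 5.1
```

View pics/crop1.png

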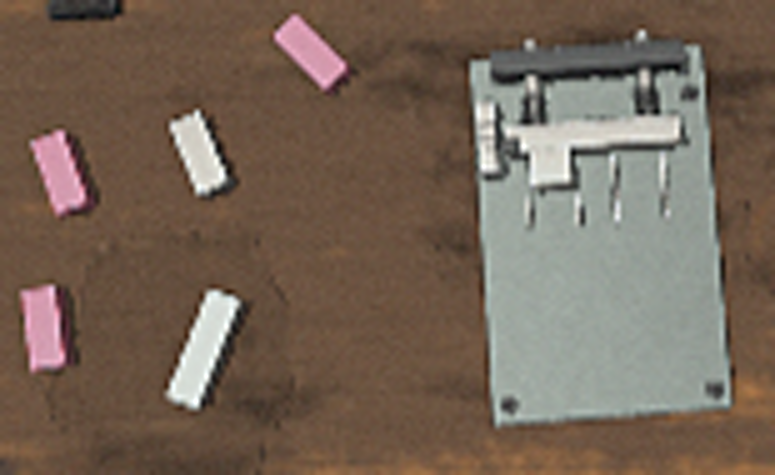

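The crop confirms it. The grey long bar is at (205,350) and measures 65 mm; the grey short bar is at (199,153) and measures 45 mm. The pink ones stay where they are. The heights of about 20 mm, 49 mm and 11 mm are right, with a depth bias of about -1 mm. Next I'll get the wrist camera geometry and a planner that prints rows.

```bash
cat >> h.py <<'E'
def Ry(th):
    c,s=np.cos(np.radians(th)),np.sin(np.radians(th)); return np.array([[c,s,0],[s,-c,0],[0,0,-1]])
def yaw(): R=bot.state()['tool_rot']; return np.degrees(np.arctan2(R[1,0],R[0,0]))
def plan(*wps):
    """wps: (x,y,z,yaw) in m,deg; prints shift (mm, tool axes at leg start), total turn about tool z; start=measured"""
    st=bot.state(); p=st['eef_pos']; R=st['tool_rot']; th=yaw()
    print('now',np.round(p*1e3,1),round(th,2),'F',np.round(st['force'],1),'t',round(st['t'],2),'tilt',np.round(R[:,2],4))
    for w in wps:
        d=R.T@(np.array(w[:3])-p)*1e3; dz=-((w[3]-th+180)%360-180)
        n=int(max(np.ceil(np.linalg.norm(d)/38),np.ceil(abs(dz)/7)))
        print('->',w,'shift',np.round(d,1),'turn_z',round(dz,2),'n',n,'per row',np.round(d/max(n,1),2))
        p=np.array(w[:3]);th=w[3];R=Ry(th)
E
python3 - <<'E'
from h import *
s=snap('wrist');st=bot.state();C=np.linalg.inv(s['extrinsics'])
R=st['tool_rot'];print(np.round(R.T@C[:3,:3],3).tolist(),np.round(R.T@(C[:3,3]-st['eef_pos']),4),s['intrinsics'][0,0])
t=load('top')
for c in [(472,60),(703,46),(496,426),(732,406)]: print(np.round(pt(t,145+c[0]/5-.4,165+c[1]/5-.4,.012)*1e3,1))
plan((.6,-.25,.25,14.1),(.5,.02,.25,14.1))
E
```

```text
[[-0.0, -0.956, -0.293], [1.0, -0.0, 0.0], [-0.0, -0.293, 0.956]] [ 0.0815 -0.0013 -0.1798] 275.50003605869256
[619.3  74.1  12. ]
[630.5 -59.6  12. ]
[410.4  54.1  12. ]
[424.3 -77.9  12. ]
now [ 176.3 -702.9  204.5] 14.09 F [-0.5 -0.3  0.3] t 0.15 tilt [-4.0e-04  1.1e-03 -1.0e+00]
-> (0.6, -0.25, 0.25, 14.1) shift [ 521.1 -336.2  -45.1] turn_z -0.01 n 17 per row [ 30.66 -19.77  -2.65]
-> (0.5, 0.02, 0.25, 14.1) shift [ -31.2 -286.2    0. ] turn_z -0.0 n 8 per row [ -3.9  -35.78   0.  ]
```

Request:
move_arm --motion '[30.7, -19.8, 0, 0, 0, 0, 30.7, -19.8, 0, 0, 0, 0, 30.7, -19.8, 0, 0, 0, 0, 30.7, -19.8, 0, 0, 0, 0, 30.7, -19.8, 0, 0, 0, 0, 30.7, -19.8, 0, 0, 0, 0, 30.7, -19.8, 0, 0, 0, 0, 30.7, -19.8, 0, 0, 0, 0, 30.7, -19.8, 0, 0, 0, 0, 30.7, -19.8, 0, 0, 0, 0, 30.7, -19.8, 0, 0, 0, 0, 30.7, -19.8, 0, 0, 0, 0, 30.7, -19.8, 0, 0, 0, 0, 30.7, -19.8, 0, 0, 0, 0, 30.7, -19.8, 0, 0, 0, 0, 30.7, -19.8, 0, 0, 0, 0, 30.7, -19.8, 0, 0, 0, 0]'

```text
t: 1.57
eef_pos: [0.6016, -0.2482, 0.2051]
tool_rot: [[0.97, 0.243, -0.0], [0.243, -0.97, 0.0], [-0.0, -0.0, -1.0]]
force: [0.1, -0.9, -0.4]
grip_width: 0.0928
```

Request:
move_arm --motion '[0.7, -35.9, 4.4, 0, 0, 0, 0.7, -35.9, 4.4, 0, 0, 0, 0.7, -35.9, 4.4, 0, 0, 0, 0.7, -35.9, 4.4, 0, 0, 0, 0.7, -35.9, 4.4, 0, 0, 0, 0.7, -35.9, 4.4, 0, 0, 0, 0.7, -35.9, 4.4, 0, 0, 0, 0.7, -35.9, 4.4, 0, 0, 0, 0.7, -35.9, 4.4, 0, 0, 0, 0.7, -35.9, 4.4, 0, 0, 0, 0, 0, 0, 0, 0, 0, 0, 0, 0, 0, 0, 0]'

```text
t: 2.57
eef_pos: [0.5194, 0.1025, 0.1609]
tool_rot: [[0.969, 0.248, -0.001], [0.248, -0.969, 0.0], [-0.001, -0.001, -1.0]]
force: [0.4, -0.6, 0.1]
grip_width: 0.093
```

Run:
```python
from h import *
s=snap('wrist'); save(s,'w1',None,1.55); plan((.451,.219,.08,161.3))
```

```text
now [520.  100.6 161.1] 14.19 F [ 0.2 -0.3  0.1] t 2.62 tilt [-4.e-04 -4.e-04 -1.e+00]
-> (0.451, 0.219, 0.08, 161.3) shift [ -37.8 -131.7   81.1] turn_z -147.11 n 22 per row [-1.72 -5.99  3.68]
```

View pics/w1.png

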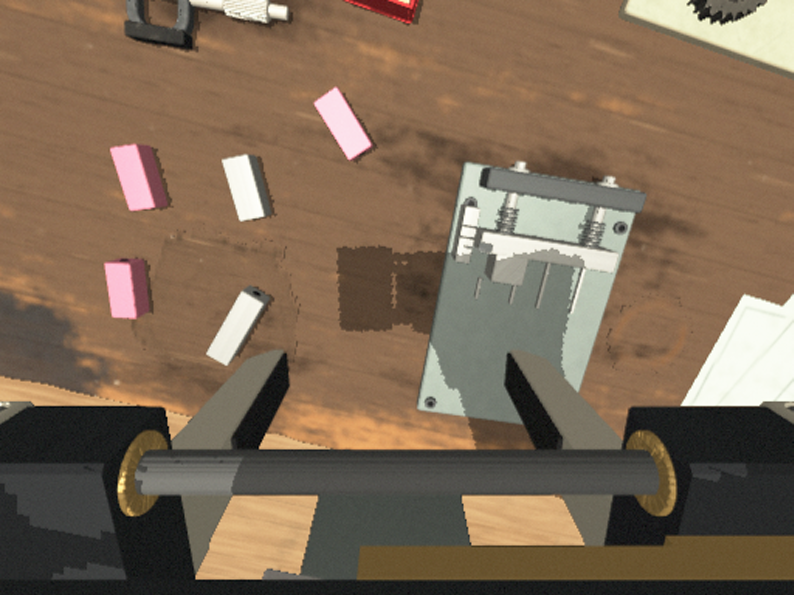

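The wrist picture shows the fixture plate corners at about TL (466,162), TR (645,193) and BL (417,409). The long spacer is at (238,325) and the short one at (247,187). I'll measure these.

```bash
cat >> h.py <<'E'
def cloud(s):
    u,v=np.meshgrid(np.arange(512),np.arange(384)); T=np.linalg.inv(s['extrinsics'])
    r=np.stack([u,v,np.ones_like(u)],-1)@np.linalg.inv(s['intrinsics']).T
    return u,v,(r*s['depth'][...,None])@T[:3,:3].T+T[:3,3]
def comp(s,c,r,zlo,zhi,amin=100):
    u,v,P=cloud(s)
    m=((P[...,2]>zlo)&(P[...,2]<zhi)&(np.hypot(u-c[0],v-c[1])<r)).astype(np.uint8)
    n,l,st,_=cv2.connectedComponentsWithStats(m)
    for k in range(1,n):
        if st[k,4]<amin: continue
        q=P[l==k]; b=cv2.minAreaRect((q[:,:2]*1000).astype(np.float32))
        print(c,st[k,4],'z',np.round(np.median(q[:,2]),4),'mean',np.round(q.mean(0)[:2]*1000,1),'rect',np.round(b[0],1),np.round(b[1],1),round(b[2],1))
E
python3 - <<'E'
from h import *
s=load('wrist')
for c in [(153,210),(159,121)]: comp(s,c,40,.016,.025)
comp(s,(335,190),110,.008,.0155)
k=1.55
for c in [(466,162),(645,193),(417,409)]: print(np.round(pt(s,c[0]/k-.3,c[1]/k-.3,.012)*1e3,1))
E
```

```text
(153, 210) 805 z 0.0204 mean [448.  219.2] rect [446.7 219.9] [20.  65.1] 71.3
(159, 121) 758 z 0.0203 mean [557.8 228.1] rect [557.2 228.5] [44.8 20.2] 24.4
(335, 190) 9718 z 0.0126 mean [506.3   6.4] rect [517.4  -0.6] [210.  136.7] 5.3
(335, 190) 1175 z 0.0126 mean [592.3   0.9] rect [591.8   0.6] [29.  58.7] 5.3
[615.4  75.9  12. ]
[627.4 -60.3  12. ]
[408.2  57.   12. ]
```

Wrist and top views agree within about 4 mm: fixture (517.4,-0.6) at 5.3°, long (447,220) at -18.7°, short (557,228) at 24.4°. I'll check whether j7 has room for yaw -18.7.

Run:
```python
from h import *
print(np.round(bot.state()['joint_pos'],1)); plan((.447,.2198,.06,14.2),(.447,.2198,.06,-18.7),(.447,.2198,.0145,-18.7))
```

```text
[-15.2  24.5  -2.6 119.6   1.9  36.  -94.9]
now [520.  100.6 161.1] 14.19 F [ 0.2 -0.3  0.1] t 2.62 tilt [-4.e-04 -4.e-04 -1.e+00]
-> (0.447, 0.2198, 0.06, 14.2) shift [ -41.5 -133.5  101.1] turn_z -0.01 n 5 per row [ -8.29 -26.7   20.21]
-> (0.447, 0.2198, 0.06, -18.7) shift [0. 0. 0.] turn_z 32.9 n 5 per row [0. 0. 0.]
-> (0.447, 0.2198, 0.0145, -18.7) shift [ 0.   0.  45.5] turn_z -0.0 n 2 per row [ 0.    0.   22.75]
```

Request:
move_arm --motion '[-8.3, -26.7, 20.2, 0, 0, 0, -8.3, -26.7, 20.2, 0, 0, 0, -8.3, -26.7, 20.2, 0, 0, 0, -8.3, -26.7, 20.2, 0, 0, 0, -8.3, -26.7, 20.2, 0, 0, 0, 0, 0, 0, 0, 0, 6.58, 0, 0, 0, 0, 0, 6.58, 0, 0, 0, 0, 0, 6.58, 0, 0, 0, 0, 0, 6.58, 0, 0, 0, 0, 0, 6.58, 0, 0, 0, 0, 0, 0, 0, 0, 0, 0, 0, 0, 0, 0, 0, 0, 0, 0]' --gripper 0.4

```text
t: 3.7
eef_pos: [0.448, 0.2188, 0.0603]
tool_rot: [[0.947, -0.32, 0.0], [-0.32, -0.947, -0.0], [0.0, 0.0, -1.0]]
force: [0.6, 0.9, -0.6]
grip_width: 0.0556
```

Run:
```python
from h import *
print(np.round(bot.state()['joint_pos'],1),bot.state()['grip_width']); plan((.447,.2198,.0145,-18.7))
s=snap('wrist'); save(s,'w2',None,1.3); comp(s,(256,230),130,.016,.025)
print(proj(s,[.447,.2198,.02])*1.3)
```

```text
[ -37.4   32.7    6.9  128.3  -11.    19.5 -129.9] 0.055623833720312855
now [448.  218.8  60.3] -18.68 F [ 0.6  0.9 -0.6] t 3.7 tilt [ 3.e-04 -2.e-04 -1.e+00]
-> (0.447, 0.2198, 0.0145, -18.7) shift [-1.2 -0.6 45.8] turn_z 0.02 n 2 per row [-0.62 -0.32 22.89]
(256, 230) 1681 z 0.0204 mean [448.4 219.6] rect [446.7 220.1] [19.9 64.7] 70.7
(256, 230) 1166 z 0.0203 mean [457.3 309.4] rect [456.5 310.3] [44.7 21. ] 9.9
[332.49188638 272.7155471 ]
```

View pics/w2.png

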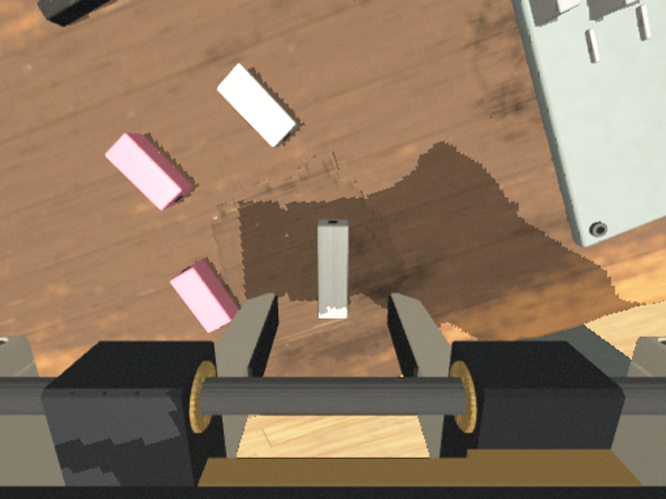

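The spacer at (333,270) sits centred between the fingers. I'll descend, grip at 40 N and lift.

Request:
move_arm --motion '[-0.6, -0.4, 20, 0, 0, 0.3, -0.6, -0.3, 20, 0, 0, 0, 0, 0, 5.8, 0, 0, 0, 0, 0, 0, 0, 0, 0, 0, 0, 0, 0, 0, 0]'

```text
t: 4.17
eef_pos: [0.4465, 0.2202, 0.0145]
tool_rot: [[0.945, -0.327, -0.001], [-0.327, -0.945, -0.0], [-0.001, 0.001, -1.0]]
force: [0.3, -0.0, -0.6]
grip_width: 0.0554
```

Request:
move_arm --motion '[0, 0, 0, 0, 0, 0, 0, 0, 0, 0, 0, 0, 0, 0, 0, 0, 0, 0, 0, 0, 0, 0, 0, 0, 0, 0, 0, 0, 0, 0, 0, 0, 0, 0, 0, 0, 0, 0, 0, 0, 0, 0, 0, 0, 0, 0, 0, 0]' --gripper 1 --grip_force 40

```text
t: 4.83
eef_pos: [0.4465, 0.2206, 0.0145]
tool_rot: [[0.945, -0.327, 0.0], [-0.327, -0.945, 0.0], [0.0, -0.0, -1.0]]
force: [0.1, -1.0, -0.6]
grip_width: 0.007
```

```bash
cat >> h.py <<'E'
FX=[.5174,-.0006,5.3]
def fx(x,y):
    c,s=np.cos(np.radians(FX[2])),np.sin(np.radians(FX[2])); return FX[0]+(c*x-s*y)/1e3, FX[1]+(s*x+c*y)/1e3
E
python3 - <<'E'
from h import *
print(bot.state()['grip_width']); a=fx(11.5-4,-25); print(a)
plan((.447,.2198,.08,-19),(.447,.2198,.08,5.3),(*a,.06,5.3),(*a,.0275,5.3))
E
```

```text
0.007010638701080856
(np.float64(0.5271771999225484), np.float64(-0.024800338048765337))
now [446.5 220.6  14.5] -19.11 F [ 0.1 -1.  -0.6] t 4.83 tilt [ 0.  0. -1.]
-> (0.447, 0.2198, 0.08, -19) shift [  0.8   0.6 -65.5] turn_z -0.11 n 2 per row [  0.38   0.31 -32.77]
-> (0.447, 0.2198, 0.08, 5.3) shift [0. 0. 0.] turn_z -24.3 n 4 per row [0. 0. 0.]
-> (np.float64(0.5271771999225484), np.float64(-0.024800338048765337), 0.06, 5.3) shift [ 57.2 251.   20. ] turn_z -0.0 n 7 per row [ 8.18 35.85  2.86]
-> (np.float64(0.5271771999225484), np.float64(-0.024800338048765337), 0.0275, 5.3) shift [ 0.   0.  32.5] turn_z -0.0 n 1 per row [ 0.   0.  32.5]
```

The fingers closed to 7 mm, so something is wrong. I'll look.

Run:
```python
from h import *
s=snap('wrist'); save(s,'w3',None,1.3); comp(s,(256,200),150,.01,.025); print(bot.state()['grip_width'])
```

```text
(256, 200) 1472 z 0.0204 mean [546.8 224.1] rect [548.  224.4] [25.6 19.8] 25.1
(256, 200) 1780 z 0.0204 mean [456.5 217.2] rect [447.1 220.1] [19.7 64.8] 70.5
(256, 200) 1629 z 0.0201 mean [460.9 308.4] rect [458.6 310.3] [41.3 21.6] 8.6
0.0032954777376124167
```

View pics/w3.png

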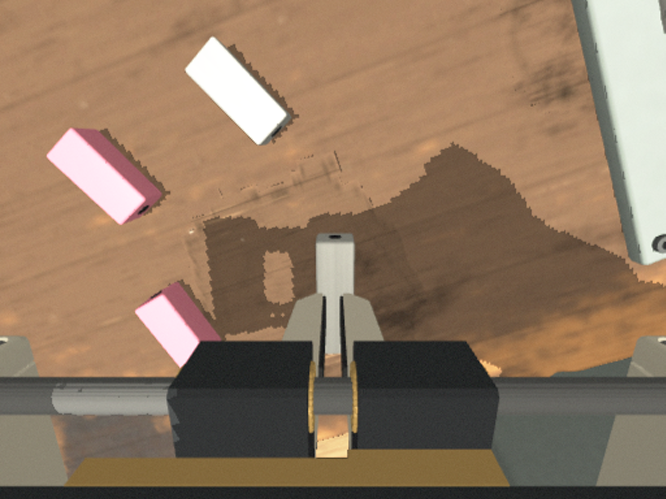

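Run:
```python
from h import *
s=load('wrist')
for u,v in [(310,300),(316,300),(305,310),(300,320),(350,300),(355,310),(365,325),(365,340),(335,300),(335,330)]: print((u,v),np.round(pt(s,u/1.3,v/1.3)*1e3,1))
st=bot.state(); print(np.round(proj(s,st['eef_pos'])*1.3),np.round(proj(s,st['eef_pos']+[0,0,-.008])*1.3), st['force'])
```

```text
(310, 300) [457.7 229.   36.1]
(316, 300) [457.2 226.   37.3]
(305, 310) [458.3 230.5  47.1]
(300, 320) [459.  231.7  57. ]
(350, 300) [451.8 210.7  37.1]
(355, 310) [451.  209.1  47.3]
(365, 325) [450.3 205.9  61.8]
(365, 340) [477.1 202.5 117.6]
(335, 300) [447.4 219.7  21.7]
(335, 330) [430.2 225.6  20.7]
[334. 296.] [334. 291.] [-0.16655147 -0.38995488 -0.85125411]
```

The measured fingertips sit at z≈30, about 16 mm behind the TCP rather than the stated 8 mm ahead, so the gripper closed above the bar. I'll trust the measurement: reopen, go about 22 mm lower in small steps while watching the force, and close again.

Request:
move_arm --motion '[0, 0, 0, 0, 0, 0, 0, 0, 0, 0, 0, 0, 0, 0, 0, 0, 0, 0, 0, 0, 0, 0, 0, 0, 0, 0, 0, 0, 0, 0, 0, 0, 0, 0, 0, 0]' --gripper 0.4

```text
t: 5.38
eef_pos: [0.4465, 0.2206, 0.0144]
tool_rot: [[0.945, -0.327, -0.0], [-0.327, -0.945, -0.0], [-0.0, 0.0, -1.0]]
force: [0.2, 1.1, -0.6]
grip_width: 0.039
```

Request:
move_arm --motion '[0, 0, 4, 0, 0, 0, 0, 0, 4, 0, 0, 0, 0, 0, 4, 0, 0, 0, 0, 0, 0, 0, 0, 0]'

```text
t: 5.72
eef_pos: [0.4461, 0.2204, 0.0015]
tool_rot: [[0.945, -0.327, -0.001], [-0.327, -0.945, -0.001], [-0.001, 0.001, -1.0]]
force: [0.3, 0.4, 0.2]
grip_width: 0.0556
```

Run:
```python
from h import *
s=snap('wrist'); plan()
R=bot.state()['tool_rot'];e=bot.state()['eef_pos']
u,v,P=cloud(s); Q=(P-e)@R*1e3
m=(abs(Q[...,0]-8)<3)&(abs(Q[...,1])<50)&(Q[...,2]>-40)&(v>200)
for side in(-1,1):
    k=m&(np.sign(Q[...,1])==side)&(abs(Q[...,1])>14); q=Q[k]
    i=np.argsort(-q[:,2])[:6]; print(np.round(q[i],1).tolist(), np.c_[u[k],v[k]][i][:3].tolist())
```

```text
now [446.2 220.4   1.8] -19.12 F [ 0.6  0.6 -0.2] t 5.77 tilt [-1.e-03 -6.e-04 -1.e+00]
[[5.1, -24.1, 2.7], [5.2, -45.4, 2.4], [7.6, -43.1, 2.3], [7.6, -28.2, 2.3], [8.4, -34.5, 2.2], [9.1, -35.2, 2.2]] [[223, 220], [193, 220], [196, 217]]
[[9.7, 42.6, 2.5], [10.5, 47.5, 2.4], [9.8, 49.0, 2.4], [9.1, 16.4, 2.2], [7.6, 29.9, 2.2], [10.6, 48.9, 2.2]] [[317, 214], [324, 213], [326, 214]]
```

There is no contact at TCP z=1.8, where the stated tips would already be in the bench, so the offset is confirmed. Continuing down.

Request:
move_arm --motion '[0, 0, 3, 0, 0, 0, 0, 0, 3, 0, 0, 0, 0, 0, 3, 0, 0, 0, 0, 0, 0, 0, 0, 0]'

```text
t: 6.1
eef_pos: [0.4463, 0.2206, -0.0072]
tool_rot: [[0.945, -0.327, -0.001], [-0.327, -0.945, -0.0], [-0.0, 0.0, -1.0]]
force: [-0.2, -0.3, 0.3]
grip_width: 0.0556
```

Request:
move_arm --motion '[0, 0, 0, 0, 0, 0, 0, 0, 0, 0, 0, 0, 0, 0, 0, 0, 0, 0, 0, 0, 0, 0, 0, 0, 0, 0, 0, 0, 0, 0, 0, 0, 0, 0, 0, 0]' --gripper 1

```text
t: 6.6
eef_pos: [0.4464, 0.2206, -0.0065]
tool_rot: [[0.945, -0.327, -0.0], [-0.327, -0.945, -0.0], [-0.0, 0.0, -1.0]]
force: [-0.4, -1.2, 0.3]
grip_width: 0.0203
```

Gripped at 20.3 mm. Lift, turn to the fixture yaw and hover over the deep row.

Run:
```python
from h import *
a=fx(9.5,-25); print(a)
plan((.4463,.2206,.05,-19.1),(.4463,.2206,.05,5.3),(*a,.025,5.3))
```

```text
(np.float64(0.5291686493189175), np.float64(-0.024615596873872214))
now [446.4 220.6  -6.5] -19.12 F [-0.4 -1.2  0.3] t 6.6 tilt [-1.e-04 -0.e+00 -1.e+00]
-> (0.4463, 0.2206, 0.05, -19.1) shift [ -0.1   0.  -56.5] turn_z -0.02 n 2 per row [-7.000e-02  1.000e-02 -2.826e+01]
-> (0.4463, 0.2206, 0.05, 5.3) shift [0. 0. 0.] turn_z -24.4 n 4 per row [0. 0. 0.]
-> (np.float64(0.5291686493189175), np.float64(-0.024615596873872214), 0.025, 5.3) shift [ 59.9 251.8  25. ] turn_z -0.0 n 7 per row [ 8.55 35.97  3.57]
```

Request:
move_arm --motion '[0, 0, -20, 0, 0, 0, 0, 0, -20, 0, 0, 0, 0, 0, -16.5, 0, 0, 0, 0, 0, 0, 0, 0, -6.1, 0, 0, 0, 0, 0, -6.1, 0, 0, 0, 0, 0, -6.1, 0, 0, 0, 0, 0, -6.1, 6, 25.2, 0, 0, 0, 0, 6, 25.2, 0, 0, 0, 0, 6, 25.2, 0, 0, 0, 0, 6, 25.2, 0, 0, 0, 0, 6, 25.2, 0, 0, 0, 0, 6, 25.2, 0, 0, 0, 0, 6, 25.2, 0, 0, 0, 0, 6, 25.2, 0, 0, 0, 0, 6, 25.2, 0, 0, 0, 0, 6, 25.2, 0, 0, 0, 0, 0, 0, 12.5, 0, 0, 0, 0, 0, 12.5, 0, 0, 0]'

```text
t: 8.18
eef_pos: [0.5302, -0.0271, 0.0251]
tool_rot: [[0.996, 0.088, 0.002], [0.088, -0.996, -0.001], [0.002, 0.001, -1.0]]
force: [-1.0, 0.3, -1.5]
grip_width: 0.0196
```

Request:
move_arm --motion '[0, 0, 0, 0, 0, 0, 0, 0, 0, 0, 0, 0]'

```text
t: 8.35
eef_pos: [0.5287, -0.0248, 0.0245]
tool_rot: [[0.996, 0.092, -0.002], [0.092, -0.996, -0.0], [-0.002, -0.0, -1.0]]
force: [0.1, 0.3, -1.6]
grip_width: 0.0198
```

Run:
```python
from h import *
s=snap('wrist'); print(bot.state()['grip_width']); a=fx(9.5,-25);plan((*a,.025,5.3))
save(s,'w4',(150,80,400,250),3.1)
```

```text
0.01955870375944465
now [529.1 -24.5  24.9] 5.31 F [-0.1 -0.3 -1.4] t 8.4 tilt [-8.e-04  0.e+00 -1.e+00]
-> (np.float64(0.5291686493189175), np.float64(-0.024615596873872214), 0.025, 5.3) shift [ 0.   0.1 -0.1] turn_z 0.01 n 1 per row [ 0.04  0.07 -0.06]
```

View pics/w4.png

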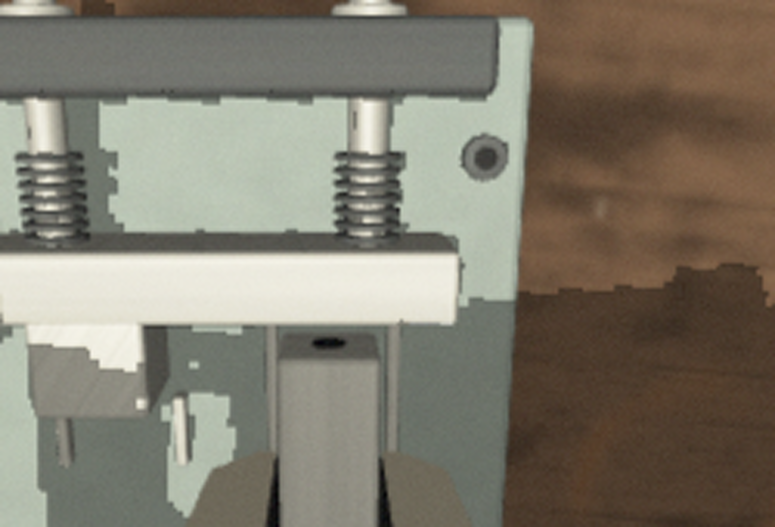

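The spacer (cols 280–378) sits between the deep row's ribs (268–276 and 388–398). The row's centre is about 0.8 mm to the tool's +y. I'll check the gap to the fence with depth.

```bash
cat >> h.py <<'E'
def infx(P):
    c,s=np.cos(np.radians(FX[2])),np.sin(np.radians(FX[2])); d=(P-[FX[0],FX[1],0])*1e3
    return np.stack([c*d[...,0]+s*d[...,1],-s*d[...,0]+c*d[...,1],d[...,2]],-1)
E
python3 - <<'E'
from h import *
s=load('wrist');u,v,P=cloud(s);Q=infx(P)
for c in (210,230,245,256,266,275):
    print('col',c)
    for r in range(170,206,3): print(r,np.round(Q[r,c],1),end=' ')
    print()
E
```

```text
col 210
170 [55.   3.6 40.8] 173 [52.8  4.  39.1] 176 [51.1  3.9 39.9] 179 [49.1  4.1 39.6] 182 [47.4  4.  40.5] 185 [37.6  9.  11.7] 188 [35.4  9.1 11.9] 191 [33.2  9.2 12.3] 194 [31.2  9.2 13. ] 197 [28.8  9.3 12.8] 200 [26.5  9.4 12.7] 203 [23.9  9.7 12. ] 
col 230
170 [54.8 -8.4 39.8] 173 [53.  -8.4 40.2] 176 [50.7 -8.2 38.5] 179 [49.3 -8.3 40.3] 182 [47.6 -8.3 40.9] 185 [38.  -5.6 13. ] 188 [35.6 -5.5 12.5] 191 [33.4 -5.4 12.9] 194 [31.1 -5.4 12.9] 197 [28.4 -5.2 11.6] 200 [26.6 -5.3 13.2] 203 [24.  -5.1 12.2] 
col 245
170 [ 55.1 -17.6  41.3] 173 [ 52.9 -17.5  39.5] 176 [ 51.2 -17.5  40.4] 179 [ 49.6 -17.5  41.4] 182 [ 47.4 -17.5  40.3] 185 [ 38.1 -16.4  13.5] 188 [ 42.2 -17.2  35.5] 191 [ 42.  -17.5  41.6] 194 [ 42.  -17.7  47.9] 197 [ 41.4 -17.8  51.6] 200 [ 39.2 -17.8  50.6] 203 [ 37.6 -17.8  51.4] 
col 256
170 [ 55.  -24.2  40.9] 173 [ 52.9 -24.2  39.7] 176 [ 50.8 -24.2  38.8] 179 [ 49.1 -24.2  39.4] 182 [ 47.3 -24.2  40. ] 185 [ 37.6 -24.3  11.9] 188 [ 41.7 -24.3  33.7] 191 [ 42.4 -24.2  43. ] 194 [ 41.9 -24.2  47.4] 197 [ 41.6 -24.2  52.3] 200 [ 39.2 -24.2  50.6] 203 [ 37.8 -24.2  51.9] 
col 266
170 [ 55.  -30.3  40.5] 173 [ 53.  -30.3  40.1] 176 [ 50.9 -30.4  39.1] 179 [ 49.5 -30.3  41.1] 182 [ 47.  -30.4  39. ] 185 [ 37.8 -31.5  12.6] 188 [ 42.1 -30.6  35.3] 191 [ 42.2 -30.4  42.3] 194 [ 42.1 -30.2  48. ] 197 [ 41.3 -30.   51.6] 200 [ 39.5 -30.1  51.6] 203 [ 37.2 -30.1  50.4] 
col 275
170 [ 55.  -35.8  40.6] 173 [ 52.9 -35.9  39.7] 176 [ 50.9 -35.9  39.3] 179 [ 49.2 -35.9  40.1] 182 [ 47.2 -36.   39.5] 185 [ 39.4 -37.6  18.2] 188 [ 36.7 -37.7  16.6] 191 [ 34.5 -37.8  16.6] 194 [ 32.4 -37.8  16.9] 197 [ 30.2 -37.8  17.3] 200 [ 27.9 -37.9  17.2] 203 [ 25.6 -37.9  17.1]
```

The gap to the fence is about 4 mm and the underside is about 19.5 mm above the plate. Move forward 3 mm, 0.8 mm sideways and down.

Request:
move_arm --motion '[3, 0.8, 0, 0, 0, 0, 0, 0, 6, 0, 0, 0, 0, 0, 6, 0, 0, 0, 0, 0, 5, 0, 0, 0, 0, 0, 1.5, 0, 0, 0, 0, 0, 0, 0, 0, 0, 0, 0, 0, 0, 0, 0]'

```text
t: 8.98
eef_pos: [0.5323, -0.0252, 0.0062]
tool_rot: [[0.996, 0.092, -0.001], [0.092, -0.996, -0.0], [-0.001, -0.0, -1.0]]
force: [-1.0, -0.8, -1.7]
grip_width: 0.0198
```

Request:
move_arm --motion '[0, 0, 0.6, 0, 0, 0, 0, 0, 0, 0, 0, 0]'

```text
t: 9.15
eef_pos: [0.5325, -0.0253, 0.0058]
tool_rot: [[0.996, 0.092, 0.0], [0.092, -0.996, 0.0], [0.0, -0.0, -1.0]]
force: [-1.3, 0.8, -2.2]
grip_width: 0.0193
```

Request:
move_arm --motion '[0, 0, 0, 0, 0, 0, 0, 0, 0, 0, 0, 0, 0, 0, 0, 0, 0, 0, 0, 0, 0, 0, 0, 0, 0, 0, -15, 0, 0, 0, 0, 0, -20, 0, 0, 0, 0, 0, -20, 0, 0, 0, 0, 0, 0, 0, 0, 0]' --gripper 0.4

```text
t: 9.82
eef_pos: [0.534, -0.0254, 0.0637]
tool_rot: [[0.996, 0.092, 0.004], [0.092, -0.996, 0.0], [0.004, 0.0, -1.0]]
force: [0.7, 0.3, -0.3]
grip_width: 0.0554
```

```bash
sed -i 's/^FX=.*/FX=[.5185,-.0014,5.3]/' h.py
python3 - <<'E'
from h import *
s=snap('wrist'); print(bot.state()['grip_width']); comp(s,(256,230),90,.027,.036)
u,v,P=cloud(s);Q=infx(P)
m=(Q[...,2]>28)&(Q[...,2]<36)&(v>150)&(abs(Q[...,1]+25)<20)&(Q[...,0]<46); q=Q[m]; print(np.round([q.min(0),q.max(0)],1))
plan((.5571,.2284,.055,5.3),(.5571,.2284,.055,24.5),(.5571,.2284,-.0065,24.5))
E
```

```text
0.05563068650274385
(256, 230) 387 z 0.0331 mean [583.9 -19.9] rect [585.3 -11.8] [12.4 63.7] 5.2
(256, 230) 1734 z 0.0325 mean [533.4 -24. ] rect [531.8 -24.1] [63.3 19.8] 6.0
[[-20.5 -33.9  29.7]
 [ 42.9 -13.9  34.7]]
now [533.7 -25.4  62.4] 5.27 F [-0.3  0.1  0.5] t 9.87 tilt [ 3.4e-03  1.0e-04 -1.0e+00]
-> (0.5571, 0.2284, 0.055, 5.3) shift [  46.6 -250.5    7.5] turn_z -0.03 n 7 per row [  6.66 -35.79   1.08]
-> (0.5571, 0.2284, 0.055, 24.5) shift [0. 0. 0.] turn_z -19.2 n 3 per row [0. 0. 0.]
-> (0.5571, 0.2284, -0.0065, 24.5) shift [ 0.   0.  61.5] turn_z -0.0 n 2 per row [ 0.    0.   30.75]
```

Long spacer placed: yaw OK, near end at fixture x≈-20.8, y≈-24.2. Now the short one.

Request:
move_arm --motion '[6.7, -35.8, 1, 0, 0, 0, 6.7, -35.8, 1, 0, 0, 0, 6.7, -35.8, 1, 0, 0, 0, 6.7, -35.8, 1, 0, 0, 0, 6.7, -35.8, 1, 0, 0, 0, 6.7, -35.8, 1, 0, 0, 0, 6.7, -35.8, 1, 0, 0, 0, 0, 0, 0, 0, 0, -6.4, 0, 0, 0, 0, 0, -6.4, 0, 0, 0, 0, 0, -6.4, 0, 0, 0, 0, 0, 0, 0, 0, 0, 0, 0, 0]'

```text
t: 10.87
eef_pos: [0.5558, 0.2283, 0.053]
tool_rot: [[0.912, 0.411, -0.001], [0.411, -0.912, -0.0], [-0.001, -0.0, -1.0]]
force: [0.5, 0.4, -0.4]
grip_width: 0.0555
```

Run:
```python
from h import *
s=snap('wrist'); comp(s,(256,200),70,.016,.025);plan((.5571,.2284,-.0065,24.5))
```

```text
(256, 200) 1271 z 0.0204 mean [558.4 229.3] rect [557.2 228.9] [45.5 19.8] 25.1
now [555.9 228.2  53.2] 24.24 F [-0.4  0.  -0.1] t 10.92 tilt [-8.e-04 -2.e-04 -1.e+00]
-> (0.5571, 0.2284, -0.0065, 24.5) shift [ 1.2  0.3 59.7] turn_z -0.26 n 2 per row [ 0.6   0.15 29.83]
```

Request:
move_arm --motion '[0.7, 0, 20, 0, 0, -0.4, 0.7, 0, 20, 0, 0, 0, 0, 0, 15, 0, 0, 0, 0, 0, 5, 0, 0, 0, 0, 0, 0, 0, 0, 0]'

```text
t: 11.33
eef_pos: [0.5566, 0.2286, -0.0075]
tool_rot: [[0.908, 0.419, -0.002], [0.419, -0.908, -0.001], [-0.003, 0.0, -1.0]]
force: [-0.2, -0.6, -0.1]
grip_width: 0.0559
```

Request:
move_arm --motion '[0, 0, 0, 0, 0, 0, 0, 0, 0, 0, 0, 0, 0, 0, 0, 0, 0, 0, 0, 0, 0, 0, 0, 0, 0, 0, 0, 0, 0, 0, 0, 0, 0, 0, 0, 0]' --gripper 1

```text
t: 11.83
eef_pos: [0.5576, 0.2291, -0.0057]
tool_rot: [[0.907, 0.421, 0.001], [0.421, -0.907, 0.0], [0.001, 0.0, -1.0]]
force: [0.3, -0.5, 1.1]
grip_width: 0.0201
```

Run:
```python
from h import *
a=fx(1,25);print(a, bot.state()['grip_width']); e=bot.state()['eef_pos']
plan((e[0],e[1],.055,24.6),(e[0],e[1],.055,5.3),(*a,.055,5.3))
```

```text
(np.float64(0.5171864600120205), np.float64(0.023585488042061117)) 0.020132388193736098
now [557.6 229.1  -5.7] 24.87 F [ 0.3 -0.5  1.1] t 11.83 tilt [ 6.e-04  2.e-04 -1.e+00]
-> (np.float64(0.5576325315718081), np.float64(0.22913527492504143), 0.055, 24.6) shift [  0.    0.  -60.7] turn_z 0.27 n 2 per row [ 2.000e-02  0.000e+00 -3.037e+01]
-> (np.float64(0.5576325315718081), np.float64(0.22913527492504143), 0.055, 5.3) shift [0. 0. 0.] turn_z 19.3 n 3 per row [0. 0. 0.]
-> (np.float64(0.5171864600120205), np.float64(0.023585488042061117), 0.055, 5.3) shift [-59.3 200.9   0. ] turn_z -0.0 n 6 per row [-9.88 33.49  0.  ]
```

Request:
move_arm --motion '[0, 0, -20, 0, 0, 0, 0, 0, -20, 0, 0, 0, 0, 0, -20.7, 0, 0, 0, 0, 0, 0, 0, 0, 6.5, 0, 0, 0, 0, 0, 6.5, 0, 0, 0, 0, 0, 6.5, -9, 28.7, 0, 0, 0, 0, -9, 28.7, 0, 0, 0, 0, -9, 28.7, 0, 0, 0, 0, -9, 28.7, 0, 0, 0, 0, -9, 28.7, 0, 0, 0, 0, -9, 28.7, 0, 0, 0, 0, -9, 28.7, 0, 0, 0, 0, 0, 0, 15, 0, 0, 0, 0, 0, 15, 0, 0, 0, 0, 0, 0, 0, 0, 0, 0, 0, 0, 0, 0, 0]'

```text
t: 13.25
eef_pos: [0.513, 0.0232, 0.0242]
tool_rot: [[0.996, 0.094, -0.002], [0.094, -0.996, -0.0], [-0.002, -0.0, -1.0]]
force: [-0.3, -0.0, -1.8]
grip_width: 0.0195
```

Run:
```python
from h import *
s=snap('wrist'); print(bot.state()['grip_width']); plan((*fx(1.7,25),.0062,5.3))
u,v,P=cloud(s);Q=infx(P)
save(s,'w5',(150,100,400,250),3.1)
for c in (248,256,266):
    print('col',c)
    for r in range(170,206,2): print(r,np.round(Q[r,c],1),end=' ')
    print()
m=(Q[...,2]>28)&(Q[...,2]<35)&(Q[...,1]<-12)&(Q[...,1]>-38)&(Q[...,0]<44)&(Q[...,0]>-25);q=Q[m];print(len(q),np.round([q.min(0),q.max(0)],1))
```

```text
0.019464213353603217
now [513.4  23.5  24.7] 5.41 F [ 0.7 -0.5 -1.9] t 13.3 tilt [-6.e-04  0.e+00 -1.e+00]
-> (np.float64(0.5178834673007497), np.float64(0.023650147453273707), 0.0062, 5.3) shift [ 4.5  0.3 18.5] turn_z 0.11 n 1 per row [ 4.46  0.26 18.48]
col 248
170 [42.8 30.8 40.6] 172 [41.4 30.8 39.8] 174 [40.1 30.8 39.5] 176 [38.9 30.8 39.9] 178 [37.4 30.9 38.6] 180 [36.6 30.8 40.5] 182 [35.4 30.8 40.7] 184 [33.9 30.9 40.2] 186 [32.5 30.9 39.7] 188 [31.3 30.9 39.8] 190 [29.8 30.9 39.1] 192 [28.8 30.9 40.3] 194 [27.8 30.9 41.1] 196 [26.2 30.9 40.3] 198 [16.1 31.7 13.4] 200 [14.3 31.7 12.5] 202 [12.5 31.8 12. ] 204 [18.2 31.2 32.6] 
col 256
170 [42.3 26.  38.2] 172 [41.3 26.  39.3] 174 [40.2 26.  40.2] 176 [38.8 26.  39.4] 178 [37.6 26.  39.4] 180 [36.3 26.  39.3] 182 [35.1 25.9 39.8] 184 [33.9 25.9 39.9] 186 [32.5 25.9 39.7] 188 [31.4 25.9 40.1] 190 [30.2 25.9 40.7] 192 [28.7 25.9 39.7] 194 [27.4 25.9 39.7] 196 [26.2 25.9 40.1] 198 [15.9 25.9 12.6] 200 [14.3 25.9 12.5] 202 [12.5 25.9 11.7] 204 [18.5 25.9 33.3] 
col 266
170 [42.8 19.9 40.6] 172 [41.5 19.9 40.1] 174 [40.2 19.9 40.1] 176 [38.9 19.8 39.5] 178 [37.9 19.9 40.9] 180 [36.4 19.8 39.7] 182 [35.2 19.8 40. ] 184 [33.8 19.8 39.5] 186 [32.9 19.8 40.9] 188 [31.2 19.7 39.5] 190 [30.3 19.8 40.7] 192 [28.8 19.7 40. ] 194 [27.3 19.7 39.7] 196 [25.9 19.7 39.3] 198 [15.9 18.6 12.6] 200 [14.2 18.5 12.2] 202 [13.1 18.6 13.4] 204 [18.8 19.4 34.1] 
2729 [[-20.3 -33.6  28. ]
 [ 43.3 -13.3  34.7]]
```

View pics/w5.png

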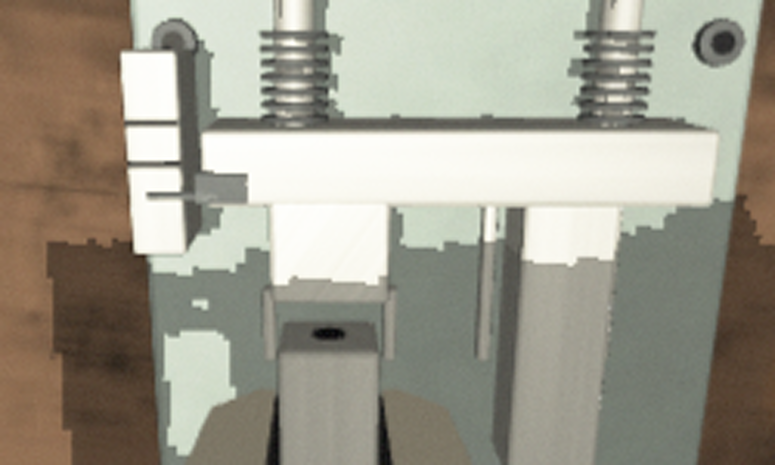

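Short bar: front at 18.5, fence step at 25.6, and centred between its ribs (268/389). The long bar's far end is 2 mm from its stop. Forward 5 mm, then down.

Request:
move_arm --motion '[5, 0, 0, 0, 0, 0.1, 0, 0, 6, 0, 0, 0, 0, 0, 6, 0, 0, 0, 0, 0, 5, 0, 0, 0, 0, 0, 1.3, 0, 0, 0, 0, 0, 0.6, 0, 0, 0, 0, 0, 0, 0, 0, 0]'

```text
t: 13.88
eef_pos: [0.5185, 0.024, 0.0062]
tool_rot: [[0.996, 0.092, 0.0], [0.092, -0.996, 0.0], [0.0, -0.0, -1.0]]
force: [-2.3, 0.5, 14.0]
grip_width: 0.0195
```

Request:
move_arm --motion '[0, 0, 0, 0, 0, 0, 0, 0, 0, 0, 0, 0, 0, 0, 0, 0, 0, 0, 0, 0, 0, 0, 0, 0, 0, 0, -15, 0, 0, 0, 0, 0, -20, 0, 0, 0, 0, 0, -20, 0, 0, 0, 0, 0, 0, 0, 0, 0]' --gripper 0.65

```text
t: 14.55
eef_pos: [0.5198, 0.0237, 0.0632]
tool_rot: [[0.996, 0.092, 0.004], [0.092, -0.996, 0.0], [0.004, -0.0, -1.0]]
force: [-0.1, 0.1, -0.2]
grip_width: 0.032
```

Run:
```python
from h import *
s=snap('wrist'); print(bot.state()['grip_width'])
u,v,P=cloud(s);Q=infx(P)
for y0,x1 in((25,24.3),(-25,44)):
    m=(Q[...,2]>28)&(Q[...,2]<36)&(abs(Q[...,1]-y0)<13)&(Q[...,0]<x1)&(Q[...,0]>-30);q=Q[m]
    b=cv2.minAreaRect(q[:,:2].astype(np.float32)); print(len(q),np.round([q.min(0),q.max(0)],1),b)
plan((.4475,-.2600,.09,5.3),(.4475,-.2600,.09,102.3),(.4475,-.26,.04,102.3))
```

```text
0.032317055668694306
1192 [[-20.2  16.5  30.1]
 [ 23.   36.5  34.4]] ((1.3514232635498047, 26.37892723083496), (20.040380477905273, 43.026527404785156), 89.14452362060547)
1857 [[-20.5 -33.9  28. ]
 [ 43.6 -13.6  34.6]] ((11.568161010742188, -23.67169952392578), (20.300615310668945, 64.04302978515625), 89.67728424072266)
now [519.5  23.7  61.9] 5.27 F [ 0.4 -0.  -1.3] t 14.6 tilt [ 3.e-03  4.e-04 -1.e+00]
-> (0.4475, -0.26, 0.09, 5.3) shift [-97.7 275.9 -28.4] turn_z -0.03 n 8 per row [-12.21  34.49  -3.55]
-> (0.4475, -0.26, 0.09, 102.3) shift [0. 0. 0.] turn_z -97.0 n 14 per row [0. 0. 0.]
-> (0.4475, -0.26, 0.04, 102.3) shift [ 0.  0. 50.] turn_z -0.0 n 2 per row [ 0.  0. 25.]
```

Near ends are at -20.2 and -20.5 mm, so they line up. Next, over to the block.

Request:
move_arm --motion '[-12.6, 34.4, -5, 0, 0, 0, -12.6, 34.4, -5, 0, 0, 0, -12.6, 34.4, -5, 0, 0, 0, -12.6, 34.4, -5, 0, 0, 0, -12.6, 34.4, -5, 0, 0, 0, -12.6, 34.4, -5, 0, 0, 0, -12.6, 34.4, -5, 0, 0, 0, -12.6, 34.4, -5, 0, 0, 0]' --gripper 0.4

```text
t: 15.27
eef_pos: [0.4424, -0.2611, 0.0998]
tool_rot: [[0.996, 0.092, -0.001], [0.092, -0.996, 0.001], [-0.001, -0.001, -1.0]]
force: [0.4, 0.2, 1.2]
grip_width: 0.0559
```

Request:
move_arm --motion '[0, 0, 0, 0, 0, -6.93, 0, 0, 0, 0, 0, -6.93, 0, 0, 0, 0, 0, -6.93, 0, 0, 0, 0, 0, -6.93, 0, 0, 0, 0, 0, -6.93, 0, 0, 0, 0, 0, -6.93, 0, 0, 0, 0, 0, -6.93, 0, 0, 0, 0, 0, -6.93, 0, 0, 0, 0, 0, -6.93, 0, 0, 0, 0, 0, -6.93, 0, 0, 0, 0, 0, -6.93, 0, 0, 0, 0, 0, -6.93, 0, 0, 0, 0, 0, -6.93, 0, 0, 0, 0, 0, -6.93, 0, 0, 0, 0, 0, 0, 0, 0, 0, 0, 0, 0]'

```text
t: 16.6
eef_pos: [0.4431, -0.2594, 0.0997]
tool_rot: [[-0.209, 0.978, -0.001], [0.978, 0.209, 0.002], [0.002, -0.0, -1.0]]
force: [0.4, -0.9, 0.0]
grip_width: 0.0556
```

Run:
```python
from h import *
s=snap('wrist'); print(bot.state()['grip_width'],np.round(bot.state()['joint_pos'],1)); comp(s,(256,200),110,.045,.056)
save(s,'w6',None,1.2); plan((.4445,-.2597,.0095,102.3)); print(proj(s,[.4445,-.2597,.05])*1.2)
```

```text
0.055950457094943964 [ 49.2  32.9 -35.8 123.   34.3  34.3   0.6]
(256, 200) 2256 z 0.0505 mean [ 443.2 -258.4] rect [ 443.4 -260.7] [24.5 75.1] 12.8
now [ 443.2 -259.5   99.9] 102.05 F [-0.2 -0.7  0.3] t 16.65 tilt [-6.0e-04  1.3e-03 -1.0e+00]
-> (0.4445, -0.2597, 0.0095, 102.3) shift [-0.6  1.3 90.4] turn_z -0.25 n 3 per row [-0.21  0.42 30.13]
[309.18431805 249.10869052]
```

View pics/w6.png

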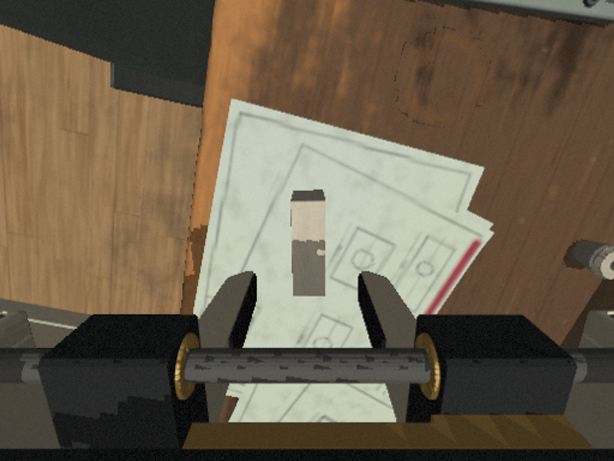

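The block is standing, centred at (309,245) between the fingers, 24.5x75 mm, yaw 12.8°. Descend and grip.

Request:
move_arm --motion '[-1.2, 0, 25, 0, 0, -0.7, 0, 0, 25, 0, 0, 0, 0, 0, 25, 0, 0, 0, 0, 0, 15, 0, 0, 0, 0, 0, 0, 0, 0, 0]'

```text
t: 17.07
eef_pos: [0.4426, -0.2598, 0.008]
tool_rot: [[-0.223, 0.975, -0.004], [0.975, 0.223, 0.002], [0.003, -0.003, -1.0]]
force: [-0.8, -0.9, 0.6]
grip_width: 0.0555
```

Request:
move_arm --motion '[0, 0, 0, 0, 0, 0, 0, 0, 0, 0, 0, 0, 0, 0, 0, 0, 0, 0, 0, 0, 0, 0, 0, 0, 0, 0, 0, 0, 0, 0, 0, 0, 0, 0, 0, 0]' --gripper 1 --grip_force 55

```text
t: 17.57
eef_pos: [0.4442, -0.2612, 0.0113]
tool_rot: [[-0.225, 0.974, 0.001], [0.974, 0.225, -0.001], [-0.001, 0.001, -1.0]]
force: [1.2, 0.5, 6.9]
grip_width: 0.0246
```

Run:
```python
from h import *
print(bot.state()['grip_width']); e=bot.state()['eef_pos']; t=yaw()
a=fx(-45,0); plan((e[0],e[1],.065,t),(e[0],e[1],.065,95.3),(*a,.065,95.3),(*a,.0235,95.3))
```

```text
0.024608722152247398
now [ 444.2 -261.2   11.3] 102.98 F [1.2 0.5 6.9] t 17.57 tilt [ 1.4e-03 -7.0e-04 -1.0e+00]
-> (np.float64(0.44420294341549316), np.float64(-0.26115752088994504), 0.065, np.float64(102.97697343434517)) shift [ -0.1   0.1 -53.7] turn_z -0.0 n 2 per row [ -0.03   0.03 -26.83]
-> (np.float64(0.44420294341549316), np.float64(-0.26115752088994504), 0.065, 95.3) shift [0. 0. 0.] turn_z 7.68 n 2 per row [0. 0. 0.]
-> (np.float64(0.47369238858169377), np.float64(-0.005556676435095271), 0.065, 95.3) shift [251.8  53.    0. ] turn_z -0.0 n 7 per row [35.97  7.57  0.  ]
-> (np.float64(0.47369238858169377), np.float64(-0.005556676435095271), 0.0235, 95.3) shift [ 0.   0.  41.5] turn_z -0.0 n 2 per row [ 0.    0.   20.75]
```

Request:
move_arm --motion '[0, 0, -10, 0, 0, 0, 0, 0, -20, 0, 0, 0, 0, 0, -23.7, 0, 0, 0, 0, 0, 0, 0, 0, 3.84, 0, 0, 0, 0, 0, 3.84, 25.2, 5.3, 0, 0, 0, 0, 25.2, 5.3, 0, 0, 0, 0, 25.2, 5.3, 0, 0, 0, 0, 25.2, 5.3, 0, 0, 0, 0, 25.2, 5.3, 0, 0, 0, 0, 25.2, 5.3, 0, 0, 0, 0, 25.2, 5.3, 0, 0, 0, 0, 25.2, 5.3, 0, 0, 0, 0, 25.2, 5.3, 0, 0, 0, 0, 25.2, 5.3, 0, 0, 0, 0, 0, 0, 15, 0, 0, 0, 0, 0, 0, 0, 0, 0, 0, 0, 0, 0, 0, 0]'

```text
t: 19.07
eef_pos: [0.4719, -0.0054, 0.0491]
tool_rot: [[-0.093, 0.996, -0.003], [0.996, 0.093, -0.001], [-0.001, -0.003, -1.0]]
force: [-0.4, 0.0, -6.3]
grip_width: 0.0245
```

Run:
```python
from h import *
s=snap('wrist'); print(bot.state()['grip_width'],np.round(bot.state()['joint_pos'],1)); e=bot.state()['eef_pos']
plan((*fx(-45,0),.0235,95.3)); save(s,'w7',(60,40,470,270),1.9)
u,v,P=cloud(s);Q=infx(P)
m=(abs(Q[...,0]+45)<14)&(Q[...,2]>80)&(Q[...,2]<105)&(abs(Q[...,1])<50)&(v<225);q=Q[m];print(len(q),np.round([q.min(0),q.max(0)],1), cv2.minAreaRect(q[:,:2].astype(np.float32)))
for y0,x1 in((25,24.3),(-25,44)):
    m=(Q[...,2]>28)&(Q[...,2]<36)&(abs(Q[...,1]-y0)<14)&(Q[...,0]<x1)&(Q[...,0]>-30);q=Q[m]
    if len(q): print(len(q),np.round([q.min(0),q.max(0)],1))
```

```text
0.024430226833193288 [ 10.9  34.3 -24.3 130.5  38.   22.2 -40.2]
now [472.2  -5.9  49.4] 95.29 F [-0.6 -0.5 -6.7] t 19.12 tilt [-0.0019 -0.001  -1.    ]
-> (np.float64(0.47369238858169377), np.float64(-0.005556676435095271), 0.0235, 95.3) shift [ 0.2  1.5 25.9] turn_z -0.01 n 1 per row [ 0.21  1.52 25.92]
1422 [[-59.   21.8  80.1]
 [-34.9  38.7  90.4]] ((-46.947052001953125, 30.324874877929688), (23.99534797668457, 16.879520416259766), 0.7574489116668701)
1628 [[-21.1  15.7  28.1]
 [ 24.3  37.4  35.9]]
1567 [[-11.8 -34.   28. ]
 [ 44.  -13.4  34.5]]
```

View pics/w7.png

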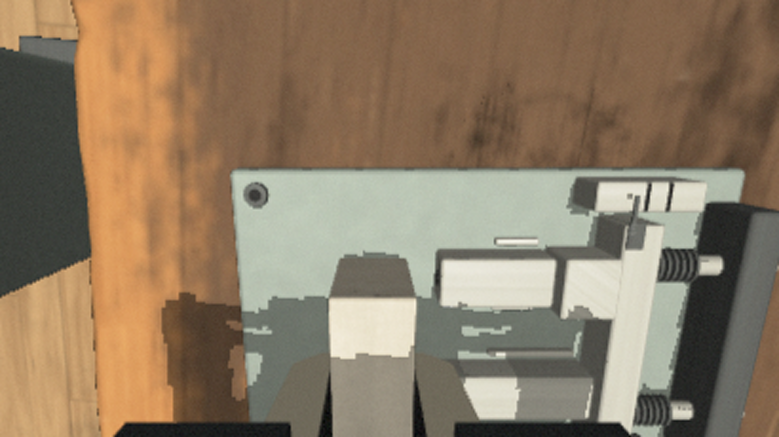

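The block end is at y=38.7, giving a centre of about +1.2. The spacers' midpoint is about +1.4 in the same camera, so it is centred. Lower it onto the bare plate.

Request:
move_arm --motion '[0, 0, 8, 0, 0, 0, 0, 0, 8, 0, 0, 0, 0, 0, 6, 0, 0, 0, 0, 0, 2, 0, 0, 0, 0, 0, 1, 0, 0, 0, 0, 0, 0, 0, 0, 0, 0, 0, 0, 0, 0, 0]'

```text
t: 19.7
eef_pos: [0.4731, -0.0049, 0.0243]
tool_rot: [[-0.093, 0.996, -0.0], [0.996, 0.093, -0.0], [-0.0, -0.0, -1.0]]
force: [-0.6, -0.1, -6.7]
grip_width: 0.0246
```

Request:
move_arm --motion '[0, 0, 0.7, 0, 0, 0, 0, 0, 0, 0, 0, 0, 0, 0, 0, 0, 0, 0]'

```text
t: 19.95
eef_pos: [0.4732, -0.005, 0.0237]
tool_rot: [[-0.093, 0.996, 0.0], [0.996, 0.093, 0.0], [0.0, 0.0, -1.0]]
force: [0.1, -0.3, -7.2]
grip_width: 0.0244
```

Request:
move_arm --motion '[0, 0, 0.5, 0, 0, 0, 0, 0, 0, 0, 0, 0]'

```text
t: 20.12
eef_pos: [0.4733, -0.005, 0.0233]
tool_rot: [[-0.093, 0.996, 0.0], [0.996, 0.093, -0.0], [-0.0, 0.0, -1.0]]
force: [-0.6, 0.3, -1.8]
grip_width: 0.0246
```

Request:
move_arm --motion '[0, 0, 0.4, 0, 0, 0, 0, 0, 0, 0, 0, 0]'

```text
t: 20.28
eef_pos: [0.4733, -0.005, 0.0233]
tool_rot: [[-0.093, 0.996, 0.001], [0.996, 0.093, -0.0], [-0.001, 0.001, -1.0]]
force: [-1.7, -0.5, 7.3]
grip_width: 0.0246
```

The block is seated. I'll release and regrip so it settles flat, then advance.

Request:
move_arm --motion '[0, 0, -0.4, 0, 0, 0, 0, 0, 0, 0, 0, 0, 0, 0, 0, 0, 0, 0, 0, 0, 0, 0, 0, 0]' --gripper 0.68

```text
t: 20.62
eef_pos: [0.4734, -0.0049, 0.0232]
tool_rot: [[-0.093, 0.996, 0.0], [0.996, 0.093, 0.0], [0.0, 0.0, -1.0]]
force: [0.1, -0.7, 0.9]
grip_width: 0.0296
```

Request:
move_arm --motion '[0, 0, 0, 0, 0, 0, 0, 0, 0, 0, 0, 0, 0, 0, 0, 0, 0, 0, 0, 0, 0, 0, 0, 0, 0, 0, 0, 0, 0, 0]' --gripper 1

```text
t: 21.03
eef_pos: [0.4732, -0.0049, 0.0231]
tool_rot: [[-0.093, 0.996, 0.0], [0.996, 0.093, 0.0], [0.0, 0.0, -1.0]]
force: [0.5, -1.1, -1.3]
grip_width: 0.0246
```

Request:
move_arm --motion '[0, 2, 0, 0, 0, 0, 0, 2, 0, 0, 0, 0, 0, 2, 0, 0, 0, 0, 0, 2, 0, 0, 0, 0, 0, 2, 0, 0, 0, 0, 0, 0, 0, 0, 0, 0, 0, 0, 0, 0, 0, 0]'

```text
t: 21.62
eef_pos: [0.4802, -0.0049, 0.0231]
tool_rot: [[-0.093, 0.996, -0.004], [0.996, 0.093, -0.002], [-0.002, -0.005, -1.0]]
force: [-7.7, -0.2, 10.7]
grip_width: 0.0247
```

Run:
```python
from h import *
s=snap('wrist'); plan(); print(bot.state()['grip_width'])
u,v,P=cloud(s);Q=infx(P); e=infx(bot.state()['eef_pos']);print('tcp',np.round(e,1))
m=(abs(Q[...,0]-e[0])<16)&(Q[...,2]>57)&(Q[...,2]<66)&(Q[...,1]<50)&(Q[...,1]>10)&(v<225);q=Q[m];print(len(q),np.round([q.min(0),q.max(0)],1), cv2.minAreaRect(q[:,:2].astype(np.float32)))
for y0,x1 in((25,24.3),(-25,44)):
    m=(Q[...,2]>28)&(Q[...,2]<36)&(abs(Q[...,1]-y0)<14)&(Q[...,0]<x1)&(Q[...,0]>-30);q=Q[m]
    if len(q): print(len(q),np.round([q.min(0),q.max(0)],1))
```

```text
now [480.2  -4.8  23.1] 95.33 F [-7.4 -0.9 10.2] t 21.67 tilt [-0.0043 -0.0021 -1.    ]
0.024467844450794533
tcp [-38.5   0.1  23.1]
1407 [[-51.5  21.5  57. ]
 [-26.6  38.6  64.2]] ((-38.94423294067383, 30.200393676757812), (17.03506088256836, 24.888540267944336), 89.22511291503906)
2085 [[-29.9  15.7  28. ]
 [ 24.3  38.3  35.8]]
599 [[ -1.8 -19.4  28. ]
 [ 43.8 -13.1  34.1]]
```

The block drags on the plate with 10 N of downward load and no spacer contact yet. I'll ease the z command up and go on.

Request:
move_arm --motion '[0, 0, -0.5, 0, 0, 0, 0, 0, 0, 0, 0, 0, 0, 0, 0, 0, 0, 0]'

```text
t: 21.92
eef_pos: [0.4831, -0.004, 0.0233]
tool_rot: [[-0.093, 0.996, -0.0], [0.996, 0.093, 0.0], [0.0, -0.0, -1.0]]
force: [-0.0, -0.0, -7.6]
grip_width: 0.0246
```

Request:
move_arm --motion '[0, 1, 0, 0, 0, 0, 0, 1, 0, 0, 0, 0, 0, 1, 0, 0, 0, 0, 0, 0, 0, 0, 0, 0]'

```text
t: 22.25
eef_pos: [0.4863, -0.0037, 0.0235]
tool_rot: [[-0.093, 0.996, -0.0], [0.996, 0.093, 0.0], [0.0, -0.0, -1.0]]
force: [-0.7, -0.3, -6.0]
grip_width: 0.0246
```

Request:
move_arm --motion '[0, 1, 0, 0, 0, 0, 0, 1, 0, 0, 0, 0, 0, 1, 0, 0, 0, 0, 0, 1, 0, 0, 0, 0, 0, 0, 0, 0, 0, 0]'

```text
t: 22.67
eef_pos: [0.489, -0.0037, 0.0234]
tool_rot: [[-0.093, 0.996, -0.002], [0.996, 0.093, -0.001], [-0.001, -0.002, -1.0]]
force: [-4.8, 0.1, -3.6]
grip_width: 0.0246
```

Request:
move_arm --motion '[0, 1, 0, 0, 0, 0, 0, 1, 0, 0, 0, 0, 0, 1, 0, 0, 0, 0, 0, 1, 0, 0, 0, 0, 0, 0, 0, 0, 0, 0, 0, 0, 0, 0, 0, 0]'

```text
t: 23.17
eef_pos: [0.4915, -0.0035, 0.0233]
tool_rot: [[-0.093, 0.996, -0.004], [0.996, 0.093, -0.001], [-0.001, -0.004, -1.0]]
force: [-8.0, -0.4, -2.7]
grip_width: 0.0243
```

```bash
cat > fen.py <<'E'
from h import *
s=snap('wrist'); plan(); e=infx(bot.state()['eef_pos']);print('tcp fx',np.round(e,1))
u,v,P=cloud(s);Q=infx(P)
m=(abs(Q[...,2]-40)<2)&(Q[...,1]<12)&(Q[...,1]>2)&(Q[...,0]>35)&(Q[...,0]<75);q=Q[m]
print('fence top x range',len(q),np.round(np.percentile(q[:,0],[0,1,99,100]),1) if len(q) else 0)
for y0 in(25,-25):
    m=(Q[...,2]>29)&(Q[...,2]<36)&(abs(Q[...,1]-y0)<9)&(Q[...,0]>-24)&(Q[...,0]<62);q=Q[m]
    if len(q): print('spacer top',y0,len(q),np.round(np.percentile(q[:,0],[1,99]),1))
E
python3 fen.py
```

```text
now [491.5  -3.5  23.3] 95.35 F [-8.1 -0.2 -3.2] t 23.22 tilt [-0.004  -0.0014 -1.    ]
tcp fx [-27.    0.4  23.3]
fence top x range 335 [49.2 49.5 63.9 64.2]
spacer top 25 1704 [-12.4  29.7]
spacer top -25 222 [-12.4  49.8]
```

Request:
move_arm --motion '[0, 1, 0, 0, 0, 0, 0, 1, 0, 0, 0, 0, 0, 1, 0, 0, 0, 0, 0, 1, 0, 0, 0, 0, 0, 1, 0, 0, 0, 0, 0, 0, 0, 0, 0, 0, 0, 0, 0, 0, 0, 0]'

```text
t: 23.8
eef_pos: [0.4942, -0.0035, 0.0232]
tool_rot: [[-0.093, 0.996, -0.007], [0.996, 0.093, -0.003], [-0.002, -0.008, -1.0]]
force: [-15.0, -0.2, 4.0]
grip_width: 0.0247
```

```bash
python3 fen.py
python3 - <<'E'
from h import *
s=load('wrist'); save(s,'w8',(240,100,470,270),3.4)
E
```

```text
now [494.2  -3.5  23.2] 95.35 F [-13.1  -0.1   2.8] t 23.85 tilt [-0.0074 -0.0027 -1.    ]
tcp fx [-24.4   0.2  23.2]
fence top x range 339 [51.6 51.9 66.7 67.3]
spacer top 25 1717 [-9.7 32.3]
spacer top -25 217 [-9.7 52.8]
```

View pics/w8.png

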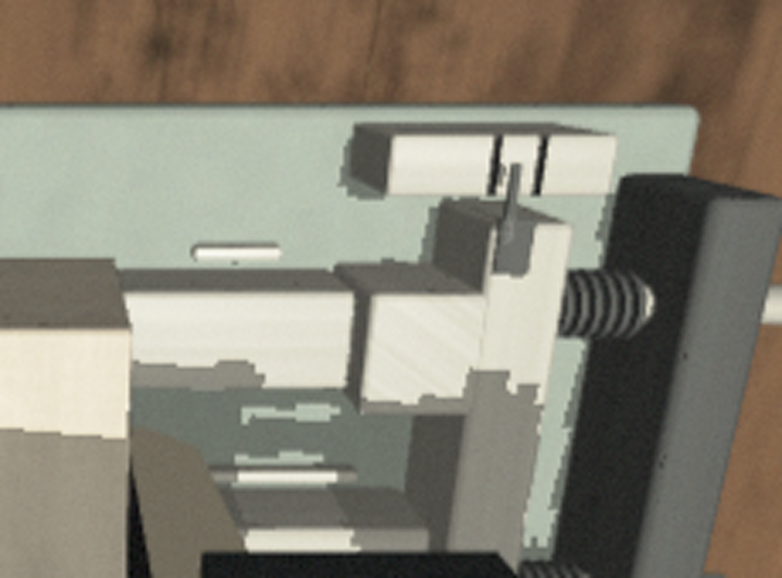

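The pointer (514,170) stands between the lines (495 and 543), slightly short of the middle. The tool has tilted 0.45° under load. I'll push another 2 mm and correct the tilt and the z load.

Request:
move_arm --motion '[0, 0.5, -0.1, -0.15, 0, 0, 0, 0.5, -0.1, -0.15, 0, 0, 0, 0.5, 0, -0.15, 0, 0, 0, 0.5, 0, 0, 0, 0, 0, 0, 0, 0, 0, 0, 0, 0, 0, 0, 0, 0, 0, 0, 0, 0, 0, 0]'

```text
t: 24.43
eef_pos: [0.4958, -0.0033, 0.0231]
tool_rot: [[-0.093, 0.996, -0.0], [0.996, 0.093, -0.002], [-0.002, -0.0, -1.0]]
force: [-14.7, 0.9, 0.4]
grip_width: 0.0246
```

```bash
python3 fen.py
python3 - <<'E'
from h import *
s=load('wrist'); save(s,'w9',(240,100,470,270),3.4)
E
```

```text
now [495.8  -3.3  23.1] 95.36 F [-14.8   1.1   0.3] t 24.48 tilt [-4.e-04 -2.e-03 -1.e+00]
tcp fx [-22.8   0.2  23.1]
fence top x range 336 [53.4 53.6 68.3 68.4]
spacer top 25 1690 [-8.3 33.9]
spacer top -25 215 [-8.1 54. ]
```

View pics/w9.png

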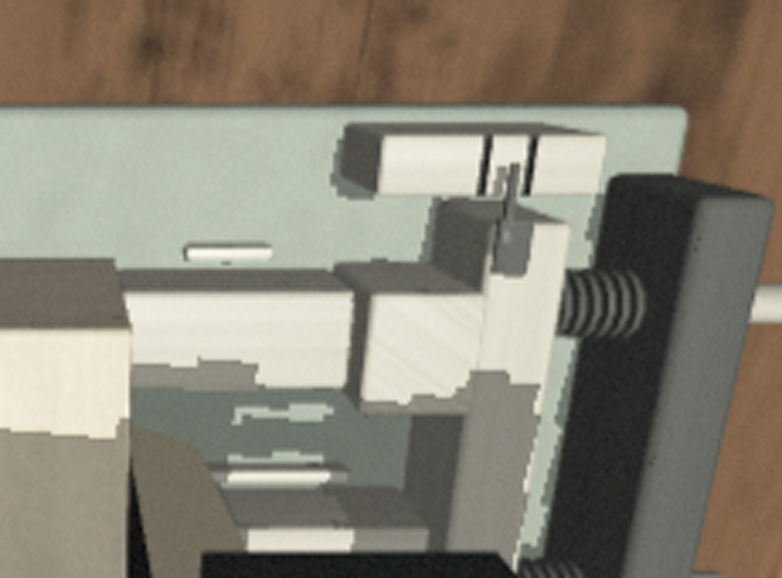

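The pointer (513) stands near the middle between the lines (486 and 533), and the spacers are tight on the fence. I'll check that it holds for a moment, then hand in.

Request:
move_arm --motion '[0, 0, 0, 0, 0, 0, 0, 0, 0, 0, 0, 0, 0, 0, 0, 0, 0, 0, 0, 0, 0, 0, 0, 0, 0, 0, 0, 0, 0, 0, 0, 0, 0, 0, 0, 0, 0, 0, 0, 0, 0, 0, 0, 0, 0, 0, 0, 0]'

```text
t: 25.15
eef_pos: [0.4958, -0.0033, 0.0231]
tool_rot: [[-0.093, 0.996, -0.0], [0.996, 0.093, -0.002], [-0.002, -0.001, -1.0]]
force: [-13.8, 1.2, 0.4]
grip_width: 0.0246
```

```bash
python3 fen.py
python3 - <<'E'
from h import *
s=load('wrist');u,v,P=cloud(s);Q=infx(P);e=infx(bot.state()['eef_pos'])
m=(abs(Q[...,0]-e[0])<16)&(Q[...,2]>57)&(Q[...,2]<67)&(Q[...,1]<50)&(Q[...,1]>10)&(v<225);q=Q[m];print(np.round([q.min(0),q.max(0)],1),cv2.minAreaRect(q[:,:2].astype(np.float32)))
# block tilt: top plane; min finger z near spacers
A=np.c_[q[:,:2],np.ones(len(q))];print('top slope',np.linalg.lstsq(A,q[:,2],rcond=None)[0])
print(bot.job_done())
E
```

```text
now [495.8  -3.3  23.1] 95.36 F [-14.7   0.8   1.2] t 25.2 tilt [-3.0e-04 -1.9e-03 -1.0e+00]
tcp fx [-22.8   0.2  23.1]
fence top x range 335 [53.2 53.5 68.3 68.9]
spacer top 25 1699 [-8.2 33.9]
spacer top -25 223 [-8.1 53.9]
[[-36.1  21.9  57. ]
 [-11.1  38.7  64.3]] ((-23.64055633544922, 30.323196411132812), (16.838790893554688, 25.008182525634766), 89.88131713867188)
top slope [-1.33649801e-03 -7.46419823e-02  6.45227676e+01]
the job is handed in; nothing more can be done
None
```

I laid the long spacer in the deep row and the short one in the shallow row. I then stood the block centred across their near ends and pressed it forward; the job was handed in at 25 s with the block still gripped and pressed.

**Last checks**
- **Pointer:** it stands near the middle between the two scale lines.
- **Hold:** the pose stayed steady over 0.7 s, with about 14–15 N pushing back, part of which is friction. The block rests on the plate.
- **Spacers:** the far ends are 20.0 mm apart, as they must be for ends lined up and tight. Before pressing, the near ends were within 0.3 mm of each other.
- **Block:** square to the fixture within about 0.2° and centred within about 0.3 mm.

**What disagreed or went wrong**
- **Fence travel:** depth gave about 8 mm and the pointer picture about 9–10 mm. Both lie between the lines and well short of the 20 mm end.
- **Fingertips:** they proved to be about 16 mm behind the TCP, not 8 mm ahead as stated. My first grasp closed on air above the long spacer, and I mended it by going lower.
- **Block tilt:** the last depth fit of the block's top showed a slope across its width. I put that down to the block's end face being in the sample, because the tool itself was upright within about 0.1°. I did not check it further.
- **Long spacer:** its near end was mostly hidden by the fingers in the last views, so its contact with the block rests on the matching far-end positions.

The micrometer, collet, bolt and pink look-alikes were not touched.

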